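Roll the edge strip of a sample board flat

ROBOT

A 6-joint arm with a two-finger parallel gripper is mounted at the origin on the work surface. World frame = base frame: x ahead of the robot, y to its left, z up, the work surface at z = 0. Lengths are in m, angles in degrees, forces in N, time in s.
With the tool pointing down it reaches from about 0.35 to 0.875 m from the base axis. Payload 15.5 kg.
Tool frame: the origin (TCP) lies midway between the tips of the shut fingers; the grasp point (between the pads) lies 19 mm behind it; z points along the fingers, y is the line along which they close (so a half turn about z gives the same grasp; the last joint's range is limited). The gripper opens to 85 mm and grips with 20 to 120 N. Pads are 22 mm wide; open, the fingers measure 114 mm over their backs; the gripper's body (76 mm by 85 mm) begins 54 mm behind the grasp point. The pads swing forward as they close: fully open they stand 13 mm farther back than shut.
Start: joints at [-69.7, 28.281, 77.091, -0, 74.628, -5.472], TCP at [0.272, -0.563, 0.2] pointing down, gripper open.
Joint ranges: [-166.48, 166.48], [-47.26, 123.95], [12.59, 153.08], [-70.14, 250.14], [6.76, 159.57], [-176.63, 176.63]. Speed limits (degrees/s): [108.29, 108.29, 147.25, 172.46, 172.46, 172.46].

INTERFACE

Orientations are given as [roll, pitch, yaw] about the fixed x, y, z axes, in that order (R = Rz(yaw) Ry(pitch) Rx(roll)).
In Python, from plant import env, camera, camera_info, hand_in gives the robot as it stands.
- The arm moves only by the tool servo_tool, never from a script. Its argument "targets" is a list of rows, each a list of 3 entries, a list of its own where there are three numbers: the opening, from 0 (shut) to 1 (fully open), then the shift along the tool's x, y, z in cm, then the turn about the tool's z in degrees. A call has 1 to 20 rows; each row is the pose to reach, as a shift and turn from the pose commanded when the call began, along the tool's axes at that moment; what a row does not reach only later rows make up. A row lasts 1/8 s, in which the tool goes at most 62.5 mm and 10.7 degrees, less where a joint would pass 70% of its speed; a pose out of reach is approached as far as the arm can. A call with a gripper value outside its range is refused whole. The fingers move at their own pace and stop on an object; "squeeze" is the grip in N (left out, the last holds). Time passes only in rows, so rows that repeat a pose let the fingers close. It gives the time, the measured TCP pose, the force, the opening and the grip force at its end, in the units of the state.
- env.state(): the state, without advancing time (a new reading comes with each control period).
- camera(name): name is "side" or "top" or "wrist"; returns (picture, depth): 400x640x3 uint8, red, green, blue; 400x640 float32, m along the optical axis (not along the pixel's ray), 0 where there is no reading.
- camera_info(name): a dict with "fx", "fy", "cx", "cy" (pixels), "pose" (4x4, takes a point from camera to world coordinates); the wrist camera has in their place "mount" (4x4, takes a point from camera to tool coordinates, whose origin is the TCP and whose axes are the flange's). Camera axes: x right, y up, looking along -z (the intrinsics and any distortion apply to the point x, -y, -z); pixel columns grow to the right and rows downward; lengths in m; the calibration is good to about 2 mm. The wrist camera is an equidistant fisheye: a pixel r from the principal point sees the ray r / f radians off the axis. A picture is of the moment at which its call begins: read the wrist's pose just before it. camera_info takes no time and is no camera call.
- hand_in(): hands the job in; it is judged then, once.
The state is a dict: "t": time; "qpos": joint angles; "qd": joint speeds; "tau": joint torques, N m; "ee_pos": TCP position; "orientation": TCP orientation; "wrist_force": force on the tool from outside, world axes, zero at the start; "torque": the same for the moment, N m; "opening": opening from 0.0 (shut) to 1.0 (fully open); "gripper_force": force on a finger pad.
Only numpy, scipy, OpenCV 4.12 (cv2) and the standard library are available. Lean on these libraries where they do the work, as an engineer would, in place of code of your own. Each camera call takes 0.05 s, during which the arm holds its last target. There are 200 camera calls.

TASK

Draw the hand roller out of its caddy by its wheels, stand it on the table clear of the caddy and let go; then take it by the handle and roll it with firm pressure along the whole strip on the sample board's edge, wheels turning, until every link of the strip is flush in its channel. Finish with the roller standing on its wheels and foot on the bare table; press the strip with the roller only, never with the gripper, and leave the other things where they are.

Things in the scene. Friction and masses are not known exactly. Their poses are not given: they have to be found in the camera images.
- board: Fixed white sample panel 115 x 220 x 10 mm with an aluminium channel (46 mm wide, 192 long) along its edge nearer the robot. Origin: on the table under the channel's middle; y along the channel, x across it towards the panel, z up. Lip tops 22 mm above the table. Between the lips a grey strip, 34 mm wide, 180 long, six rigid links of 30 mm, standing 4 to 5 mm proud of the lips
- strip_mid (a point): middle of the strip, at the height of the lips' tops (22 mm above the table), which is also the strip's top when flush; axes as the board
- strip_start (a point): end of the strip on the board's -y side, 90 mm from the middle, same height; axes as the board
- strip_end (a point): end of the strip on the board's +y side, 90 mm from the middle, same height; axes as the board
- caddy: Fixed plywood tunnel, 66 mm wide (x), 130 long (y), 66 high; inside 56 wide, 62 high, no floor. Open only at its +y end. Origin: on the table under the middle of the open mouth; +y points straight out of the mouth, z up
- roller: Hand roller, 0.26 kg: twin black wheels (40 mm diameter, 44 wide overall), steel arm between them, wooden handle, steel foot 120 mm behind the axle with its bottom level with the wheels' (in use, tip the handle's end up 5 to 10 degrees). Origin: lowest point between the wheels; x axle, handle to -y, z up. Starts standing in the caddy, handle inside, axle 24 mm outside the mouth, y as the caddy's
- roller_axle (a point): middle of the roller's axle, 20 mm above the wheels' lowest point. The wheels can be pinched here across their outer faces (44 mm, along x); that stops them turning, and the rest of the roller hinges freely about the axle, so draw it along the table, do not lift it so. Axes as the roller
- roller_handle (a point): a good place to hold the flat-sided handle, 55 mm behind the axle (roller y = -55 mm), 46 mm above the wheels' lowest point. The handle is 24 mm wide (x), 22 high (35 to 57 mm up) and runs level from 35 to 130 mm behind the axle. Grip it hard (about 100 N): pressing with the wheels levers on the grip. Axes as the roller
- roller_wheel (a joint): turning angle of the roller's wheels, rad; they turn freely and without end
- strip1 (a joint): how far link 1 of the strip is pressed down, m: 0 to 0.001 at the start (proud by about 5 mm), 0.005 flush with the lips; it takes about 6 N per link and stays where it is pressed. Centre of the link at board y = -75 mm
- strip2 (a joint): how far link 2 of the strip is pressed down, m: 0 to 0.001 at the start (proud by about 5 mm), 0.005 flush with the lips; it takes about 6 N per link and stays where it is pressed. Centre of the link at board y = -45 mm
- strip3 (a joint): how far link 3 of the strip is pressed down, m: 0 to 0.001 at the start (proud by about 5 mm), 0.005 flush with the lips; it takes about 6 N per link and stays where it is pressed. Centre of the link at board y = -15 mm
- strip4 (a joint): how far link 4 of the strip is pressed down, m: 0 to 0.001 at the start (proud by about 5 mm), 0.005 flush with the lips; it takes about 6 N per link and stays where it is pressed. Centre of the link at board y = 15 mm
- strip5 (a joint): how far link 5 of the strip is pressed down, m: 0 to 0.001 at the start (proud by about 5 mm), 0.005 flush with the lips; it takes about 6 N per link and stays where it is pressed. Centre of the link at board y = 45 mm
- strip6 (a joint): how far link 6 of the strip is pressed down, m: 0 to 0.001 at the start (proud by about 5 mm), 0.005 flush with the lips; it takes about 6 N per link and stays where it is pressed. Centre of the link at board y = 75 mm
- water_bottle: closed clear bottle with a blue cap, 62 mm wide, 190 mm tall; origin at its underside. Not part of the job
- mug: white mug, 80 mm wide, 90 mm tall; origin at its underside. Not part of the job
- tape_roll: clear roll of tape lying flat, 90 mm wide, 22 mm high; origin at its underside. Not part of the job
- pin_tin: round steel pin tin, 48 mm wide, 22 mm high, lying on the board's panel; origin at its underside. Not part of the job
- card_stack: block of cards 70 x 100 x 20 mm; origin at its underside. Not part of the job
- scissors: scissors, about 200 mm long, lying flat; origin at the pivot. Not part of the job
Not all that is in view belongs to the job. Of the things that look like the caddy, the largest one is meant.

How it is judged (in metres and radians):
On the way, in this order (a step that is already met when the one before it is completed fails the run):
1. the roller stands on its wheels and foot on the table, wholly out of the caddy (axle more than 125 mm from the mouth), let go (horizontal distance between roller_axle and caddy above 0.125 m and height (world z) of roller_axle below 0.026 m and angle between roller's own z axis and vertical below 0.12 rad and contact force between the fingers and roller below 0.2 N and linear speed of roller below 0.02 m/s), for 0.2 s.
2. the roller presses on the strip with more than 3 N, within 60 mm of its middle, wheels turning (contact force between roller and board above 3 N and y of roller_axle in the frame of board between -0.06 and 0.06 m and (velocity of joint roller_wheel above 0.3 rad/s or velocity of joint roller_wheel below -0.3 rad/s)), for 0.1 s.
3. all six links are pressed down at least 3.5 mm (value of joint each of strip1, strip2, strip3, strip4, strip5, strip6 above 0.0035 m), for 0.1 s.
At the end, for the whole second after the job is handed in: All six links are pressed down at least 3.5 mm of their 5 mm (within about 1.5 mm of flush), and the roller stands released and at rest on its wheels and foot on the table (axle less than 26 mm up, tilted less than 0.12 rad), not touching the board (all of step 3 and height (world z) of roller_axle below 0.026 m and angle between roller's own z axis and vertical below 0.12 rad and contact force between the fingers and roller below 0.2 N and linear speed of roller below 0.02 m/s and contact force between roller and board below 0.1 N).
It fails at once if the gripper or arm presses on the board or strip with more than 3 N (contact force between any of the fingers, the arm and board above 3 N).
It fails at once if another thing is moved by more than 30 mm (distance of any of water_bottle, mug, tape_roll, pin_tin, card_stack, scissors from where it was at the start of the episode above 0.03 m).
It also fails if it takes over 56 s, if anything falls off the work surface, if the arm or the gripper's body presses on something with over 40 N, if the wrist force passes 120 N, or if a joint passes its speed limit or range.

## Working session

There is one attempt and no reset: what is moved stays moved. The work goes in short steps, Python scripts to look and compute and a tool call to move; the robot and the scene stay as the last step left them, time stands still between calls to the robot, and variables do not carry over. Pictures are saved under pics/ and viewed, at most 10 in all, crops included, and the job is handed in when it is done.

Besides the shell and the picture viewer there is one more tool, called after ">>>" as name(argument=value, ...) on one line, values as JSON. servo_tool: Moves the arm, as the interface text tells. Its arguments: {"type":"object","properties":{"targets":{"type":"array","items":{"type":"array"}},"squeeze":{"type":"number"}},"required":["targets"]}

```bash
mkdir -p pics; ls; cat > h.py <<'E'
import numpy as np, cv2
from plant import env, camera, camera_info, hand_in
def save(n,im): cv2.imwrite('pics/'+n,cv2.cvtColor(im,cv2.COLOR_RGB2BGR))
def world(name,d):
    """HxWx3 world points of a depth picture"""
    i=camera_info(name); v,u=np.mgrid[:d.shape[0],:d.shape[1]]
    p=np.stack([(u-i['cx'])/i['fx']*d,-(v-i['cy'])/i['fy']*d,-d],-1)
    T=np.array(i['pose']); return p@T[:3,:3].T+T[:3,3]
E
python3 - <<'E'
from h import *
for n in('top','side'):
    im,d=camera(n); save(n+'0.png',im); np.savez('pics/'+n,im=im,d=d,P=world(n,d)); print(n,{k:(np.round(v,3).tolist() if k=='pose' else v) for k,v in camera_info(n).items()},(d>0).mean())
print(env.state())
E
```

```text
pics
top {'fx': 505.58242301189273, 'fy': 505.58242301189273, 'cx': 314.06678561021556, 'cy': 197.70168760468925, 'pose': [[0.002, 0.997, -0.08, 0.43], [-1.0, 0.001, -0.003, 0.009], [-0.003, 0.08, 0.997, 1.284], [0.0, 0.0, 0.0, 1.0]]} 0.9960703125
side {'fx': 393.5425439817243, 'fy': 393.5425439817243, 'cx': 325.1021906410047, 'cy': 196.9023839786277, 'pose': [[-0.96, 0.205, -0.192, 0.357], [-0.28, -0.665, 0.692, 0.656], [0.014, 0.718, 0.696, 0.711], [0.0, 0.0, 0.0, 1.0]]} 0.99587109375
{'t': 0.1, 'qpos': array([-6.97004802e+01,  2.83114216e+01,  7.71210038e+01, -5.76216168e-04,
        7.46281865e+01, -5.47163710e+00]), 'qd': array([-0.00319913, -0.08622702, -0.08513788, -0.02315217, -0.01106322,
        0.06572225]), 'tau': array([ 1.71781157e-03, -8.83588815e+01, -3.84563327e+01, -1.48699191e-04,
        5.20931571e-03, -6.04674165e-05]), 'ee_pos': array([ 0.27162171, -0.56252437,  0.19977408]), 'orientation': array([-1.79939611e+02, -5.22661568e-03,  2.57713072e+01]), 'wrist_force': array([ 0.3221483 , -0.65855821,  0.18143008]), 'torque': array([-0.04764954,  0.02042586,  0.05249854]), 'gripper_force': 0.0, 'opening': 0.9977399798891887}
```

View pics/top0.png

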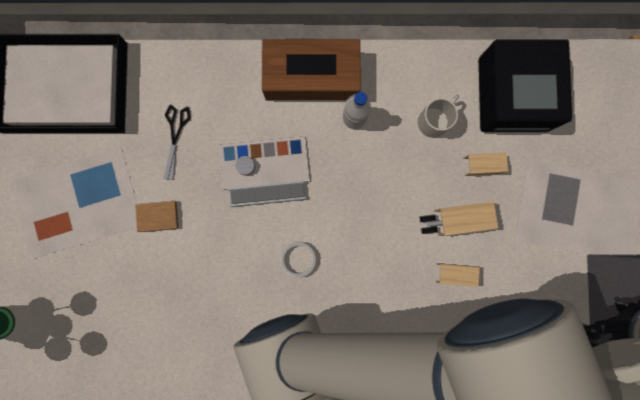

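View pics/side0.png

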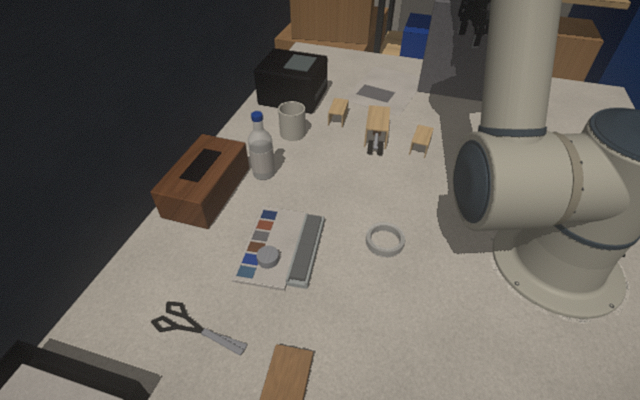

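The top view shows three caddy-like tunnels at (487,163), (468,219) and (460,275). The middle one is the largest, and black wheels stick out of its mouth at (430,222), so it fits. The channel is at about (268,193). Next I'll confirm with a crop and measure.

```bash
python3 - <<'E'
from h import *
z=np.load('pics/top.npz');im,d,P=z['im'],z['d'],z['P']
a=cv2.resize(im[140:300,400:520],None,fx=3.7,fy=3.7,interpolation=cv2.INTER_CUBIC)
b=cv2.resize(im[130:210,210:320],None,fx=3,fy=3,interpolation=cv2.INTER_CUBIC)
c=np.zeros((a.shape[0],a.shape[1]+b.shape[1],3),np.uint8);c[:,:a.shape[1]]=a;c[:b.shape[0],a.shape[1]:]=b
save('crop.png',c)
def rect(name,m):
    m=m.astype(np.uint8); n,l,s,_=cv2.connectedComponentsWithStats(m); k=1+s[1:,4].argmax(); q=P[l==k]
    r=cv2.minAreaRect((q[:,:2]*1000).astype(np.float32)); print(name,s[k],np.round(r[0],1),np.round(r[1],1),round(r[2],2),'z',np.round(np.percentile(q[:,2],[5,50,95]),4)); return q
def win(u0,u1,v0,v1):
    m=np.zeros(d.shape,bool); m[v0:v1,u0:u1]=1; return m
Z=P[...,2]
rect('caddy',win(415,510,195,245)&(Z>.055)&(Z<.075))
rect('c2',win(455,515,145,180)&(Z>.03))
rect('c3',win(430,490,260,292)&(Z>.03))
w=rect('wheels',win(410,440,205,240)&(Z>.02)&(Z<.05)&(im.max(2)<70))
print(w.mean(0))
rect('panel+chan',win(210,320,130,212)&(Z>.005))
rect('chan',win(210,320,170,212)&(Z>.018))
hsv=cv2.cvtColor(im,cv2.COLOR_RGB2HSV)
rect('strip',win(225,310,178,206)&(hsv[...,2]<130)&(Z>.015))
for v in range(176,210,2): print(v,im[v,270],np.round(P[v,270],3),np.round(P[v,235],3),np.round(P[v,300],3))
E
```

```text
caddy [ 440  201   59   34 1490] [ 479.3 -360.9] [ 66.  132.3] 7.87 z [0.0624 0.0663 0.0701]
c2 [467 152  42  22 769] [ 616.4 -416.5] [48.3 97. ] 2.9 z [0.0429 0.0478 0.0512]
c3 [438 264  42  23 784] [ 368.2 -186.8] [406.6  54.7] 80.14 z [0.0437 0.0478 0.052 ]
wheels [422 226  16   8  90] [ 452.1 -273.2] [14.9 37.1] 6.7 z [0.0287 0.0368 0.0424]
[ 0.45149772 -0.27208064  0.03605119]
panel+chan [ 220  136   91   71 5186] [550.5 131.9] [262.8 223.1] 5.27 z [0.007  0.0123 0.0309]
chan [ 228  181   78   25 1303] [531.6 103.5] [249.7 121.9] 69.0 z [0.0202 0.0258 0.0305]
strip [ 231  181   74   23 1055] [490.8 116.3] [145.9 199.6] 6.67 z [0.0215 0.0263 0.0306]
176 [163 152 144] [0.587 0.125 0.008] [0.586 0.213 0.014] [0.587 0.048 0.013]
178 [163 151 143] [0.582 0.125 0.006] [0.582 0.214 0.007] [0.582 0.049 0.007]
180 [161 150 142] [0.577 0.125 0.01 ] [0.577 0.214 0.009] [0.577 0.049 0.005]
182 [162 151 142] [0.572 0.125 0.011] [0.571 0.213 0.01 ] [0.571 0.048 0.02 ]
184 [150 147 143] [0.565 0.124 0.022] [0.567 0.214 0.005] [0.564 0.048 0.03 ]
186 [105 103 102] [0.56  0.123 0.023] [0.561 0.2
[... 184 characters left out ...]
[95 93 92] [0.545 0.123 0.028] [0.544 0.21  0.028] [0.544 0.048 0.03 ]
194 [95 93 91] [0.54  0.123 0.024] [0.539 0.21  0.031] [0.539 0.048 0.029]
196 [94 93 91] [0.535 0.123 0.026] [0.535 0.21  0.026] [0.535 0.048 0.023]
198 [94 92 91] [0.53  0.123 0.024] [0.53  0.21  0.025] [0.53  0.048 0.021]
200 [128 127 125] [0.525 0.124 0.018] [0.524 0.21  0.027] [0.526 0.049 0.003]
202 [112 109 105] [0.52  0.124 0.015] [0.519 0.21  0.026] [ 0.522  0.049 -0.   ]
204 [167 154 144] [ 0.517  0.125 -0.003] [0.514 0.21  0.028] [ 0.517  0.049 -0.002]
206 [172 159 148] [ 0.511  0.125 -0.001] [0.511 0.214 0.001] [0.511 0.049 0.002]
208 [169 157 146] [0.506 0.125 0.001] [ 0.506  0.214 -0.001] [0.506 0.049 0.   ]
```

View pics/crop.png

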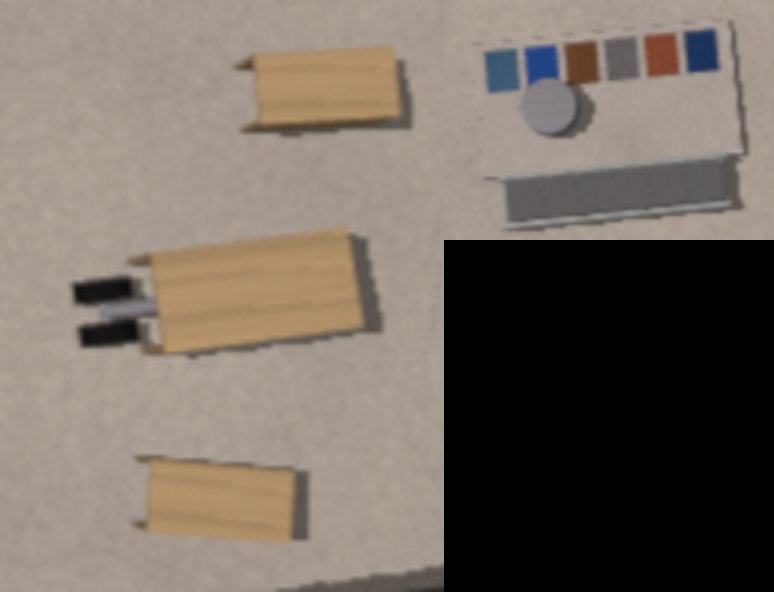

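The crop confirms it: the middle tunnel, at (468,219) in the full view, is the largest and holds the roller. It lies about 7.5° yawed, with its mouth near (0.470, -0.296). I'll go above the axle, at about (0.467, -0.272).

>>> servo_tool(targets=[[1,[6,-3.5,0],-10],[1,[12,-7,0],-20],[1,[18,-10.5,0],-30],[1,[24,-14,0],-40],[1,[28,-16.5,1],-50],[1,[30.2,-17.6,3],-60],[1,[30.2,-17.6,5],-70],[1,[30.2,-17.6,5],-71.7],[1,[30.2,-17.6,5],-71.7]])

```text
t: 1.23
ee_pos: [0.4672, -0.2735, 0.1509]
orientation: [180.0, 0.0, 97.3]
wrist_force: [-0.2, -0.7, -0.2]
opening: 1.004
gripper_force: 0.0
```

```bash
python3 - <<'E'
from h import *
s=env.state(); print(s['t'],s['ee_pos'],s['orientation'],s['qpos'])
im,d=camera('wrist'); save('w1.png',im); print(camera_info('wrist'))
im,d=camera('top'); np.savez('pics/top2',im=im,d=d,P=world('top',d))
i=camera_info('top');T=np.array(i['pose'])
def ray(u,v,h):
    r=T[:3,:3]@np.array([(u-i['cx'])/i['fx'],-(v-i['cy'])/i['fy'],-1]); return T[:3,3]+r*(h-T[2,3])/r[2]
print('axle',ray(428.4,224.6,.037))
# strip by colour in first picture
z=np.load('pics/top.npz');im=z['im'];g=im.mean(2)
m=np.zeros(g.shape,np.uint8); m[178:206,222:312]=(g[178:206,222:312]<105)
n,l,s,_=cv2.connectedComponentsWithStats(m);k=1+s[1:,4].argmax();ys,xs=np.where(l==k)
r=cv2.minAreaRect(np.stack([xs,ys],1).astype(np.float32));b=cv2.boxPoints(r);print(r)
q=np.array([ray(u,v,.0265) for u,v in b]);print(np.round(q,4),q.mean(0))
# channel lower edge + panel
for v,u in((0,0),): pass
m=np.zeros(g.shape,np.uint8); m[130:212,210:320]=(z['P'][130:212,210:320,2]>.016)
print('median raised pts', np.median(z['P'][m>0],0))
E
```

```text
1.225 [ 0.46720477 -0.273547    0.15085497] [1.79982948e+02 1.78710647e-02 9.72555607e+01] [-3.66684110e+01  2.48174296e+01  9.24940558e+01 -1.17415214e-03
  6.26638358e+01 -4.39234354e+01]
{'fx': 309.70691628693146, 'fy': 309.70691628693146, 'cx': 314.6170852733665, 'cy': 196.67542353829808, 'mount': array([[-5.51848499e-04,  9.50506507e-01,  3.10704160e-01,
         8.00856368e-02],
       [ 9.99999804e-01,  6.16699424e-04, -1.10485888e-04,
        -5.58791287e-04],
       [-2.96628632e-04,  3.10704038e-01, -9.50506661e-01,
        -1.73899379e-01],
       [ 0.00000000e+00,  0.00000000e+00,  0.00000000e+00,
         1.00000000e+00]])}
axle [ 0.46354765 -0.26888277  0.037     ]
((269.68780517578125, 194.6506805419922), (17.67500114440918, 77.4268569946289), 83.74596405029297)
[[0.5493 0.2223 0.0265]
 [0.5707 0.03   0.0265]
 [0.5267 0.0251 0.0265]
 [0.5053 0.2169 0.0265]] [0.53800359 0.12357324 0.0265    ]
median raised pts [0.54749408 0.14835035 0.02633155]
```

View pics/w1.png

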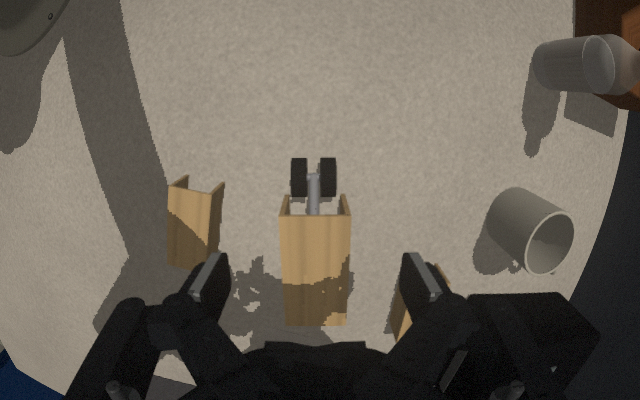

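The wrist view shows the wheels centred at (314,177), in line with the tool. That puts the axle about 3 mm ahead of the TCP, so I'll descend and pinch.

>>> servo_tool(squeeze=30, targets=[[1,[0.2,-0.1,5],0],[1,[0.3,-0.1,9],0],[1,[0.3,-0.1,12],0],[1,[0.3,-0.1,14],0],[1,[0.3,-0.1,14.9],0],[1,[0.3,-0.1,14.9],0],[0.3,[0.3,-0.1,14.9],0],[0.3,[0.3,-0.1,14.9],0],[0.3,[0.3,-0.1,14.9],0],[0.3,[0.3,-0.1,14.9],0],[0.3,[0.3,-0.1,14.9],0],[0.3,[0.3,-0.1,14.9],0]])

```text
t: 2.82
ee_pos: [0.4663, -0.2705, 0.0021]
orientation: [179.9, 0.1, 97.5]
wrist_force: [-1.1, 0.1, 8.3]
opening: 0.501
gripper_force: 29.2
```

>>> servo_tool(targets=[[0.3,[0.5,0,0],0],[0.3,[1.5,0,0],0],[0.3,[3,0,0],0],[0.3,[4.5,0,0],0],[0.3,[6,0,0],0],[0.3,[7.5,0,0],0],[0.3,[9,0,0],0],[0.3,[10.5,0,0],0],[0.3,[12,0,0],0],[0.3,[13.5,0,0],0],[0.3,[15,0,0],0],[0.3,[16,0,0],0],[0.3,[16,0,0],0],[0.3,[16,0,0],0],[1,[16,0,0],0],[1,[16,0,0],0],[1,[16,0,0],0],[1,[16,0,0],0]])

```text
t: 5.08
ee_pos: [0.4449, -0.1115, 0.0012]
orientation: [-180.0, -0.0, 97.5]
wrist_force: [0.8, 0.7, 0.8]
opening: 1.001
gripper_force: 0.0
```

>>> servo_tool(targets=[[1,[0,0,-1],0],[1,[0,0,-4],0],[1,[0,0,-8],0],[1,[-2,0,-12],0],[1,[-5.5,0,-15],0],[1,[-5.5,0,-15],0]])

```text
t: 5.82
ee_pos: [0.4537, -0.1684, 0.154]
orientation: [179.7, 0.2, 97.4]
wrist_force: [-0.1, 0.4, -0.2]
opening: 0.996
gripper_force: 0.0
```

```bash
python3 - <<'E'
from h import *
s=env.state(); print(s['t'],s['ee_pos'],s['orientation'],s['wrist_force'])
im,d=camera('wrist'); im2,d2=camera('side'); save('ws2.png',np.vstack([im[60:360,120:520],cv2.resize(im2[60:260,240:520],(400,286))]))
E
```

```text
5.825 [ 0.45374836 -0.16841377  0.15404125] [179.74861595   0.18956346  97.37159386] [-0.06627805  0.41192763 -0.21449   ]
```

View pics/ws2.png

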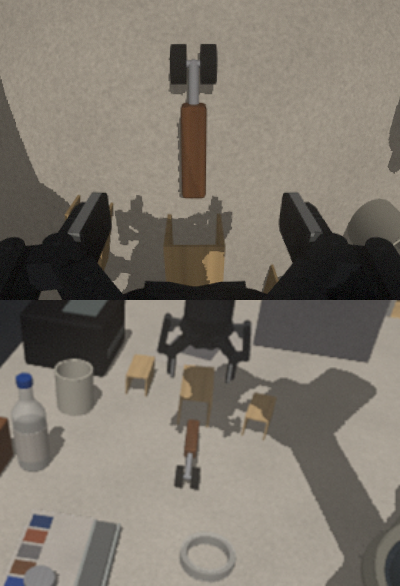

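The roller stands clear of the caddy and is released. In the crop the wheels are at (193,65) and the handle runs (193,103)–(193,197), in line with the tool, so the handle point is under the TCP. Next I'll take the handle gently and lift to see how it hangs.

>>> servo_tool(squeeze=20, targets=[[1,[0,-0.15,5],0],[1,[0,-0.15,9],0],[1,[0,-0.15,12],0],[1,[0,-0.15,12.8],0],[1,[0,-0.15,12.8],0],[0.1,[0,-0.15,12.8],0],[0.1,[0,-0.15,12.8],0],[0.1,[0,-0.15,12.8],0],[0.1,[0,-0.15,12.8],0],[0.1,[0,-0.15,12.8],0],[0.1,[0,-0.15,12.8],0],[0.1,[0,-0.15,12.8],0],[0.1,[0,-0.15,11],0],[0.1,[0,-0.15,9],0],[0.1,[0,-0.15,7],0],[0.1,[0,-0.15,6],0],[0.1,[0,-0.15,6],0]])

```text
t: 8.05
ee_pos: [0.4508, -0.1664, 0.0915]
orientation: [180.0, 0.0, 97.5]
wrist_force: [0.3, -0.4, -2.0]
opening: 0.267
gripper_force: 20.0
```

```bash
cat >> h.py <<'E'
def tilt(tag=None):
    """roller pitch from the wrist depth: handle top line in the tool frame, and wheel centre"""
    s=env.state(); im,d=camera('wrist'); i=camera_info('wrist'); M=np.array(i['mount'])
    v,u=np.mgrid[:400,:640]; a=(u-i['cx'])/i['fx'];b=(v-i['cy'])/i['fy']; th=np.hypot(a,b)+1e-9
    k=np.tan(th)/th; P=np.stack([a*k*d,-b*k*d,-d],-1)@M[:3,:3].T+M[:3,3]
    hsv=cv2.cvtColor(im,cv2.COLOR_RGB2HSV)
    near=(abs(P[...,1])<.03)&(P[...,0]>-.08)&(P[...,0]<.09)&(P[...,2]<.05)&(P[...,2]>-.06)&(d>0)
    hm=near&(abs(P[...,1])<.01)&(hsv[...,1]>90); wm=near&(hsv[...,2]<60)&(P[...,0]>.03)
    q=P[hm]; f=np.polyfit(q[:,0],q[:,2],1) if len(q)>20 else None
    print('t',round(s['t'],2),s['ee_pos'].round(4),s['orientation'].round(2),'F',s['wrist_force'].round(1),'open',round(s['opening'],3))
    print('handle pts',len(q),'x',np.percentile(q[:,0],[1,99]).round(3),'y',np.median(q[:,1]).round(4),'tip up deg',np.degrees(np.arctan(f[0])).round(1),'z at 0',f[1].round(4))
    if wm.any(): w=P[wm]; print('wheels x',np.percentile(w[:,0],[2,50,98]).round(3),'y',np.percentile(w[:,1],[2,50,98]).round(3),'z',np.percentile(w[:,2],[2,50]).round(3))
    if tag: save(tag,im)
E
python3 -c "from h import *; tilt('w3.png')"
```

```text
t 8.05 [ 0.4508 -0.1664  0.0915] [1.7996e+02 3.0000e-02 9.7470e+01] F [ 0.3 -0.4 -2. ] open 0.267
handle pts 4533 x [-0.061  0.017] y 0.0002 tip up deg 2.0 z at 0 -0.0325
wheels x [0.035 0.055 0.071] y [-0.021 -0.007  0.021] z [-0.018 -0.014]
```

>>> servo_tool(squeeze=20, targets=[[0.1,[-2,0,-1.5],0],[0.1,[-5,0,-1.5],0],[0.1,[-8,0,-1.5],0],[0.1,[-9.4,0,-1.5],0],[0.1,[-9.4,0,-0.5],0],[0.1,[-9.4,0,0],0],[0.1,[-9.4,0,0.3],0],[0.1,[-9.4,0,0.5],0],[0.1,[-9.4,0,0.7],0],[0.1,[-9.4,0,0.7],0]])

```text
t: 9.35
ee_pos: [0.463, -0.2594, 0.0843]
orientation: [180.0, 0.0, 97.5]
wrist_force: [0.4, 1.9, 0.2]
opening: 0.267
gripper_force: 20.1
```

```bash
python3 -c "from h import *; tilt()"
```

```text
t 9.35 [ 0.463  -0.2594  0.0843] [1.7999e+02 1.0000e-02 9.7480e+01] F [0.4 1.9 0.2] open 0.267
handle pts 4529 x [-0.057  0.017] y 0.0001 tip up deg 6.1 z at 0 -0.0328
wheels x [0.033 0.052 0.068] y [-0.021 -0.007  0.021] z [-0.014 -0.01 ]
```

Pressing the foot on the fixed caddy roof tips the handle to 6.1°. I'll add a little more, grip hard, lift and go above the start of the strip.

>>> servo_tool(squeeze=20, targets=[[0.1,[0,0,0.15],0],[0.1,[0,0,0.3],0],[0.1,[0,0,0.3],0]])

```text
t: 9.78
ee_pos: [0.4628, -0.2595, 0.0811]
orientation: [-180.0, -0.0, 97.5]
wrist_force: [-0.3, 1.2, 0.2]
opening: 0.271
gripper_force: 19.7
```

>>> servo_tool(squeeze=105, targets=[[0.1,[0,0,0],0],[0.1,[0,0,0],0],[0.1,[0,0,0],0],[0.1,[0,0,-1],0],[0.1,[0,0,-3],0],[0.1,[3,1,-5],0.6],[0.1,[7,3,-5],1.2],[0.1,[11,5.5,-5],1.2],[0.1,[15,8,-5],1.2],[0.1,[19,10,-5],1.2],[0.1,[22,11.7,-5],1.2],[0.1,[23.4,12.2,-5],1.2],[0.1,[23.4,12.2,-5],1.2],[0.1,[23.4,12.2,-5],1.2]])

```text
t: 11.52
ee_pos: [0.5531, -0.0124, 0.1314]
orientation: [-180.0, 0.0, 96.2]
wrist_force: [0.3, -0.6, -2.7]
opening: 0.205
gripper_force: 104.5
```

```bash
cat >> h.py <<'E'
def strip():
    """channel in the tool frame from the wrist picture"""
    s=env.state(); im,d=camera('wrist'); i=camera_info('wrist'); M=np.array(i['mount']); h=s['ee_pos'][2]
    v,u=np.mgrid[:400,:640]; a=(u-i['cx'])/i['fx'];b=(v-i['cy'])/i['fy']; th=np.hypot(a,b)+1e-9
    r=np.stack([np.sin(th)*a/th,-np.sin(th)*b/th,-np.cos(th)],-1)@M[:3,:3].T; C=M[:3,3]
    k=((h-.025)-C[2])/np.where(r[...,2]>.1,r[...,2],np.nan); X=C+r*k[...,None]   # plane z=.025
    return s,im,d,X
E
python3 - <<'E'
from h import *
tilt()
s,im,d,X=strip(); save('w4.png',im)
np.savez('pics/w4',im=im,X=X,d=d)
E
```

```text
t 11.53 [ 0.5531 -0.0124  0.1314] [-1.7999e+02  1.0000e-02  9.6240e+01] F [ 0.3 -0.6 -2.7] open 0.205
handle pts 4376 x [-0.058  0.017] y -0.0004 tip up deg 5.8 z at 0 -0.0323
wheels x [0.033 0.052 0.068] y [-0.021 -0.007  0.021] z [-0.013 -0.01 ]
```

View pics/w4.png

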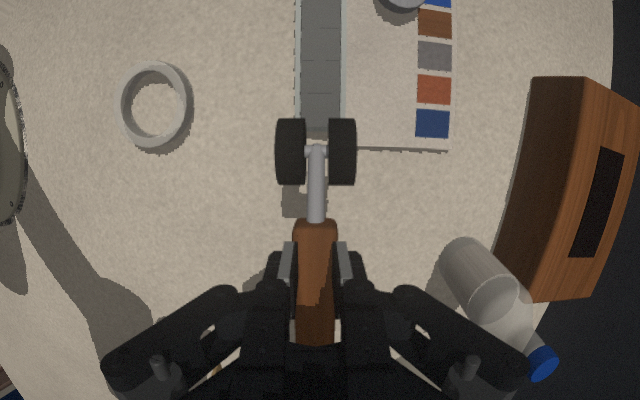

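The wrist view shows the channel ahead, about columns 294–347 at row 60, with the roller centred at column 316. Tilt is 5.8° and firmly gripped. Now I'll measure the channel's offset and direction in the tool frame.

```bash
python3 - <<'E'
from h import *
z=np.load('pics/w4.npz');im,X=z['im'],z['X']
hsv=cv2.cvtColor(im,cv2.COLOR_RGB2HSV).astype(int); g=im.astype(int)
m=np.zeros(g.shape[:2],np.uint8); w=np.s_[0:118,285:365]
m[w]=(g[w].mean(2)<120)&((g[w][...,0]-g[w][...,2])<8)
n,l,s,_=cv2.connectedComponentsWithStats(m);k=1+s[1:,4].argmax();M=l==k
pts=[]
for v in range(5,112,15):
    c=np.where(M[v])[0]; a,b=X[v,c[0]],X[v,c[-1]]; pts.append([(a[0]+b[0])/2,(a[1]+b[1])/2]); print(v,c[0],c[-1],np.round(a,4),np.round(b,4),'mid',np.round(pts[-1],4))
    print('   row',g[v,288:352:3].mean(1).astype(int).tolist()) if v in(50,80) else 0
p=np.array(pts); f=np.polyfit(p[:,0],p[:,1],1); print('slope deg',np.degrees(np.arctan(f[0])),'y at axle .052',np.polyval(f,.052), 'y at .2',np.polyval(f,.2))
col=g[60:130,316:326].mean(2).mean(1).astype(int); print([(r+60,col[r],np.round(X[r+60,318,0],3)) for r in range(30,65,2)])
E
```

```text
5 301 340 [ 0.1678 -0.0125  0.1064] [0.1681 0.0222 0.1064] mid [0.1679 0.0048]
20 301 340 [ 0.1531 -0.0125  0.1064] [0.1534 0.0221 0.1064] mid [0.1532 0.0048]
35 301 340 [ 0.1388 -0.0125  0.1064] [0.139  0.022  0.1064] mid [0.1389 0.0048]
50 302 340 [ 0.1247 -0.0116  0.1064] [0.1249 0.022  0.1064] mid [0.1248 0.0052]
   row [155, 155, 113, 148, 123, 98, 98, 96, 98, 97, 98, 98, 98, 97, 97, 101, 97, 101, 153, 154, 151, 153]
65 301 340 [ 0.1109 -0.0125  0.1064] [0.1111 0.022  0.1064] mid [0.111  0.0048]
80 300 340 [ 0.0972 -0.0134  0.1064] [0.0974 0.0221 0.1064] mid [0.0973 0.0043]
   row [158, 155, 112, 150, 108, 98, 97, 98, 101, 93, 96, 96, 95, 98, 97, 98, 95, 98, 149, 148, 157, 160]
95 300 339 [ 0.0836 -0.0135  0.1064] [0.0837 0.0212 0.1064] mid [0.0837 0.0039]
110 300 339 [ 0.07   -0.0136  0.1064] [0.0701 0.0214 0.1064] mid [0.0701 0.0039]
slope deg 0.6214273511484428 y at axle .052 0.0038306635527673174 y at .2 0.005435927592425041
[(90, np.int64(95), np.float64(0.088)), (92, np.int64(92), np.float64(0.086)), (94, np.int64(95), np.float64(0.084)), (96, np.int64(94), np.float64(0.083)), (98, np.int64(95), np.float64(0.081)), (100, np.int64(95), np.float64(0.079)), (102, np.int64(95), np.float64(0.077)), (104, np.int64(95), np.float64(0.075)), (106, np.int64(95), np.float64(0.074)), (108, np.int64(93), np.float64(0.072)), (110, np.int64(94), np.float64(0.07)), (112, np.int64(92), np.float64(0.068)), (114, np.int64(93), np.float64(0.066)), (116, np.int64(93), np.float64(0.065)), (118, np.int64(93), np.float64(0.063)), (120, np.int64(93), np.float64(0.061)), (122, np.int64(93), np.float64(0.059)), (124, np.int64(93), np.float64(0.057))]
```

>>> servo_tool(targets=[[0.1,[0.4,0.3,2],0.6],[0.1,[0.8,0.35,4.5],0.6],[0.1,[0.8,0.35,6.5],0.6],[0.1,[0.8,0.35,7.0],0.6],[0.1,[0.8,0.35,7.3],0.6],[0.1,[0.8,0.35,7.5],0.6],[0.1,[0.8,0.35,7.7],0.6],[0.1,[0.8,0.35,7.8],0.6],[0.1,[0.8,0.35,7.8],0.6]])

```text
t: 12.75
ee_pos: [0.5563, -0.0033, 0.0535]
orientation: [180.0, 0.0, 95.7]
wrist_force: [-0.6, 0.8, -0.0]
opening: 0.209
gripper_force: 105.3
```

```bash
python3 -c "from h import *; tilt()"
```

```text
t 12.75 [ 0.5563 -0.0033  0.0535] [179.97   0.    95.67] F [-0.6  0.8 -0. ] open 0.209
handle pts 4390 x [-0.059  0.017] y -0.0004 tip up deg 4.2 z at 0 -0.0322
wheels x [0.034 0.054 0.069] y [-0.021 -0.007  0.021] z [-0.015 -0.011]
```

>>> servo_tool(squeeze=120, targets=[[0.1,[0,0,0],0],[0.1,[0,0,0],0],[0.1,[0,0,0.1],0],[0.1,[0,0,0.2],0],[0.1,[0,0,0.3],0],[0.1,[0,0,0.3],0]])

```text
t: 13.55
ee_pos: [0.5561, -0.0032, 0.0503]
orientation: [180.0, -0.0, 95.7]
wrist_force: [1.8, 0.2, 2.7]
opening: 0.197
gripper_force: 117.9
```

```bash
python3 -c "from h import *; tilt()"
```

```text
t 13.55 [ 0.5561 -0.0032  0.0503] [179.99  -0.    95.67] F [1.8 0.2 2.7] open 0.197
handle pts 4288 x [-0.063  0.017] y -0.0004 tip up deg 0.8 z at 0 -0.0319
wheels x [0.036 0.056 0.072] y [-0.021 -0.006  0.021] z [-0.018 -0.014]
```

The grip yields in pitch under load. I'll lift briefly to see whether that is elastic or slip.

>>> servo_tool(targets=[[0.1,[0,0,-1.5],0],[0.1,[0,0,-3],0],[0.1,[0,0,-3],0]])

```text
t: 13.98
ee_pos: [0.5568, -0.0033, 0.0819]
orientation: [179.9, 0.0, 95.7]
wrist_force: [0.5, -0.1, -2.0]
opening: 0.197
gripper_force: 118.0
```

```bash
python3 - <<'E'
from h import *
tilt()
# link heights from the wrist depth, beside/ahead of the wheels
s,im,d,X=strip(); i=camera_info('wrist'); M=np.array(i['mount'])
v,u=np.mgrid[:400,:640]; a=(u-i['cx'])/i['fx'];b=(v-i['cy'])/i['fy']; th=np.hypot(a,b)+1e-9
k=np.tan(th)/th; P=np.stack([a*k*d,-b*k*d,-d],-1)@M[:3,:3].T+M[:3,3]; H=s['ee_pos'][2]-P[...,2]
print('dh bias: panel(10mm)',[round(float(np.median(H[(abs(P[...,0]-x)<.005)&(abs(P[...,1]-.045)<.008)])),4) for x in(.1,.13,.16)])
for x in np.arange(.07,.22,.01):
    m=(abs(P[...,0]-x)<.005)&(abs(P[...,1])<.012)&(d>0); print(round(x,2),m.sum(),np.round(np.median(H[m]),4) if m.any() else None,end=' | ')
g=np.hstack([im[:260,180:460]]); save('w5.png',cv2.resize(g,None,fx=2,fy=2))
E
```

```text
t 13.97 [ 0.5568 -0.0033  0.0819] [1.7986e+02 3.0000e-02 9.5680e+01] F [ 0.5 -0.1 -2. ] open 0.197
handle pts 4294 x [-0.058  0.017] y -0.0004 tip up deg 5.8 z at 0 -0.0322
wheels x [0.033 0.052 0.068] y [-0.021 -0.007  0.021] z [-0.013 -0.01 ]
dh bias: panel(10mm) [0.0103, 0.0103, 0.0104]
0.07 617 0.0275 | 0.08 426 0.027 | 0.09 464 0.0271 | 0.1 433 0.0271 | 0.11 455 0.0268 | 0.12 437 0.0267 | 0.13 426 0.0267 | 0.14 405 0.0265 | 0.15 408 0.0265 | 0.16 44 0.0259 | 0.17 0 None | 0.18 0 None | 0.19 0 None | 0.2 0 None | 0.21 0 None |
```

View pics/w5.png

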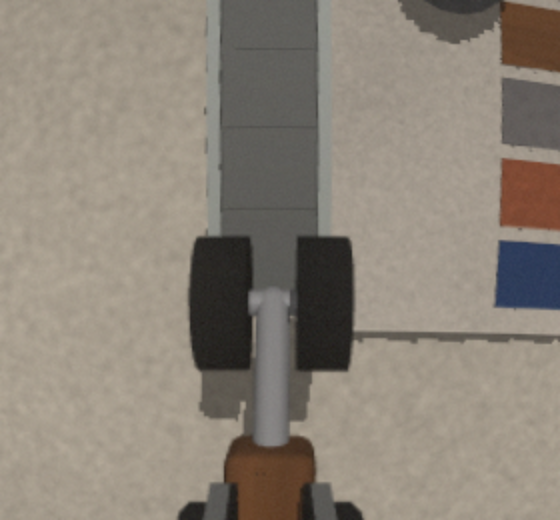

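The yield is elastic: the tilt came back to 5.8°. In the image the wheels are centred over the strip and the links are still proud (27 mm). So I need more initial tip, about 14°, and will go back to the caddy roof to increase it.

>>> servo_tool(targets=[[0.1,[-2,-1,-3],-1],[0.1,[-7,-3.5,-3],-1.8],[0.1,[-12,-6,-3],-1.8],[0.1,[-17,-8.5,-3],-1.8],[0.1,[-22,-10.7,-3],-1.8],[0.1,[-24.6,-11.9,-3],-1.8],[0.1,[-24.6,-11.9,-1.5],-1.8],[0.1,[-24.6,-11.9,-0.3],-1.8],[0.1,[-24.6,-11.9,-0.3],-1.8]])

```text
t: 15.2
ee_pos: [0.4615, -0.2585, 0.0821]
orientation: [-179.9, -0.1, 97.5]
wrist_force: [-0.8, -1.5, -0.8]
opening: 0.197
gripper_force: 117.9
```

>>> servo_tool(squeeze=20, targets=[[0.1,[0,0,0],0],[0.1,[0,0,0],0],[0.1,[0,0,0.4],0],[0.1,[0,0,0.8],0],[0.1,[0,0,1.1],0],[0.1,[0,0,1.4],0],[0.1,[0,0,1.4],0]])

```text
t: 16.08
ee_pos: [0.4619, -0.2599, 0.069]
orientation: [-180.0, -0.0, 97.5]
wrist_force: [-0.2, 0.1, 0.7]
opening: 0.193
gripper_force: 94.5
```

```bash
python3 -c "from h import *; tilt()"
```

```text
t 16.07 [ 0.4619 -0.2599  0.069 ] [-179.99   -0.     97.47] F [-0.2  0.1  0.7] open 0.193
handle pts 4191 x [-0.048  0.015] y -0.0004 tip up deg 18.1 z at 0 -0.0319
wheels x [0.031 0.045 0.058] y [-0.021 -0.007  0.021] z [-0.002  0.001]
```

>>> servo_tool(squeeze=20, targets=[[0.24,[0,0,0],0],[0.24,[0,0,0],0],[0.24,[0,0,0],0]])

```text
t: 16.5
ee_pos: [0.462, -0.2599, 0.0693]
orientation: [180.0, 0.0, 97.5]
wrist_force: [0.7, -1.1, -1.1]
opening: 0.246
gripper_force: 42.9
```

>>> servo_tool(squeeze=20, targets=[[0.262,[0,0,0],0],[0.262,[0,0,0],0],[0.262,[0,0,0.1],0],[0.262,[0,0,0.1],0]])

```text
t: 17.0
ee_pos: [0.4619, -0.2598, 0.0682]
orientation: [-180.0, -0.0, 97.5]
wrist_force: [-0.2, 1.0, -0.8]
opening: 0.26
gripper_force: 18.9
```

>>> servo_tool(squeeze=120, targets=[[0,[0,0,0],0],[0,[0,0,0],0],[0,[0,0,0],0],[0,[0,0,-1.5],0],[0,[0,0,-4],0],[0,[0,0,-5],0],[0,[0,0,-5],0]])

```text
t: 17.88
ee_pos: [0.4623, -0.2601, 0.1191]
orientation: [179.9, 0.1, 97.5]
wrist_force: [0.3, 0.0, -2.2]
opening: 0.166
gripper_force: 130.7
```

```bash
python3 -c "from h import *; tilt()"
```

```text
t 17.88 [ 0.4623 -0.2601  0.1191] [1.7993e+02 7.0000e-02 9.7470e+01] F [ 0.3  0.  -2.2] open 0.166
handle pts 3842 x [-0.052  0.016] y -0.0004 tip up deg 12.7 z at 0 -0.032
wheels x [0.031 0.048 0.062] y [-0.022 -0.008  0.02 ] z [-0.006 -0.003]
```

>>> servo_tool(squeeze=120, targets=[[0,[4,2,0],0.9],[0,[9,4.5,0],1.8],[0,[14,7,0],1.8],[0,[19,10,0],1.8],[0,[23.5,12.2,0],1.8],[0,[24.6,12.6,1],1.8],[0,[24.6,12.65,3.5],1.8],[0,[24.6,12.65,5],1.8],[0,[24.6,12.65,5.8],1.8],[0,[24.6,12.65,6.3],1.8],[0,[24.6,12.65,6.6],1.8],[0,[24.6,12.65,6.8],1.8],[0,[24.6,12.65,6.8],1.8]])

```text
t: 19.55
ee_pos: [0.5554, 0.0006, 0.0505]
orientation: [180.0, 0.0, 95.7]
wrist_force: [-2.4, -0.6, 2.8]
opening: 0.165
gripper_force: 143.0
```

```bash
python3 -c "from h import *; tilt()"
```

```text
t 19.55 [0.5554 0.0006 0.0505] [179.99   0.    95.68] F [-2.4 -0.6  2.8] open 0.165
handle pts 3892 x [-0.06   0.017] y -0.0004 tip up deg 4.3 z at 0 -0.0315
wheels x [0.033 0.053 0.071] y [-0.023 -0.004  0.019] z [-0.013 -0.01 ]
```

>>> servo_tool(squeeze=120, targets=[[0,[0,0,0.15],0],[0,[0.8,0.05,0.15],0],[0,[1.6,0.1,0.15],0],[0,[2.4,0.1,0.15],0],[0,[3.2,0.1,0.15],0],[0,[4,0.1,0.15],0],[0,[4.8,0.1,0.15],0],[0,[5.6,0.1,0.15],0]])

```text
t: 20.6
ee_pos: [0.5508, 0.0569, 0.0488]
orientation: [180.0, 0.0, 95.7]
wrist_force: [-3.9, -1.2, 4.4]
opening: 0.164
gripper_force: 143.0
```

```bash
python3 - <<'E'
from h import *
tilt('w6.png')
T=np.array(camera_info('top')['pose']); 
for n in('top','side'):
    im,d=camera(n);P=world(n,d)
    e=np.array([0.5375,0.1236]); ya=np.array([-np.sin(np.radians(5.8)),np.cos(np.radians(5.8))]); xa=np.array([ya[1],-ya[0]])
    q=P[...,:2]-e; by=q@ya; bx=q@xa
    print(n,[(y,round(float(np.median(P[...,2][m]))*1,4) if (m:=(abs(by-y/1000)<.01)&(abs(bx)<.008)&(d>0)).sum()>3 else None) for y in(-75,-45,-15,15,45,75)])
E
```

```text
t 20.6 [0.5508 0.0569 0.0488] [180.     0.    95.67] F [-3.9 -1.2  4.4] open 0.164
handle pts 3892 x [-0.061  0.017] y -0.0004 tip up deg 3.6 z at 0 -0.0315
wheels x [0.033 0.053 0.07 ] y [-0.023 -0.001  0.019] z [-0.014 -0.011]
top [(-75, 0.4663), (-45, 0.4658), (-15, 0.467), (15, 0.4469), (45, None), (75, 0.0263)]
side [(-75, 0.4653), (-45, 0.1815), (-15, 0.3069), (15, 0.422), (45, 0.027), (75, 0.0275)]
```

View pics/w6.png

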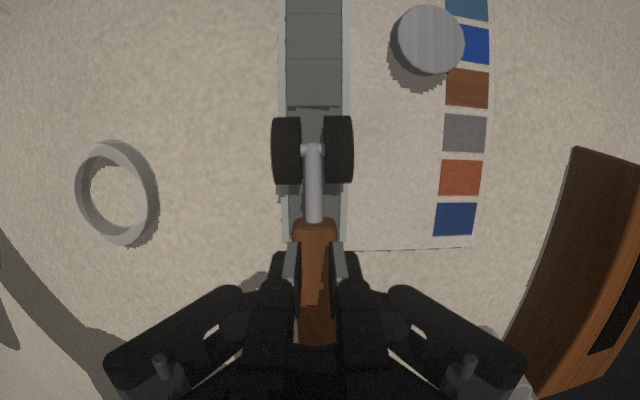

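The wrist view shows a step line at row 107: the link under the wheels is flush and the next is still proud. It is pressing at about 7 N with 3.6° tip left, so I'll roll on to the end.

>>> servo_tool(squeeze=120, targets=[[0,[0.8,0,0],0],[0,[1.6,0,0],0],[0,[2.4,0,0],0],[0,[3.2,0,0],0],[0,[4,0,0],0],[0,[4.8,0,0],0],[0,[5.6,0,0],0],[0,[6.4,0,0],0],[0,[7.2,0,0],0],[0,[8,0,0],0],[0,[8.8,0,0],0],[0,[9.6,0,0],0],[0,[10.2,0,0],0],[0,[10.2,0,0],0]])

```text
t: 22.5
ee_pos: [0.5407, 0.1583, 0.0488]
orientation: [180.0, -0.0, 95.7]
wrist_force: [-3.7, -0.1, 4.0]
opening: 0.164
gripper_force: 142.4
```

>>> servo_tool(squeeze=120, targets=[[0,[0,0,-2],0],[0,[-3,0,-7],0],[0,[-8,0,-10],0],[0,[-13,0,-10],0],[0,[-18,0,-10],0],[0,[-23,0,-10],0],[0,[-24,0,-10],0]])

```text
t: 23.38
ee_pos: [0.5651, -0.0842, 0.1486]
orientation: [179.9, 0.1, 95.5]
wrist_force: [0.1, 0.1, -2.4]
opening: 0.165
gripper_force: 129.7
```

```bash
cat > links.py <<'E'
from h import *
s=env.state(); im,d=camera('wrist'); save('w7.png',im); i=camera_info('wrist'); M=np.array(i['mount'])
v,u=np.mgrid[:400,:640]; a=(u-i['cx'])/i['fx'];b=(v-i['cy'])/i['fy']; th=np.hypot(a,b)+1e-9
k=np.tan(th)/th; P=np.stack([a*k*d,-b*k*d,-d],-1)@M[:3,:3].T+M[:3,3]
y=np.radians(s['orientation'][2]); tx=np.array([np.cos(y),np.sin(y)]); ty=np.array([np.sin(y),-np.cos(y)])
W=s['ee_pos'][:2]+P[...,:1]*tx+P[...,1:2]*ty; H=s['ee_pos'][2]-P[...,2]
ya=np.array([-np.sin(np.radians(5.8)),np.cos(np.radians(5.8))]); xa=np.array([ya[1],-ya[0]]); q=W-[0.5395,0.1236]; by=q@ya;bx=q@xa
for Y in(-75,-45,-15,15,45,75):
    r=[]
    for X in(-.008,0,.008,.045):
        m=(abs(by-Y/1000)<.01)&(abs(bx-X)<.004)&(d>0); r.append(round(float(np.median(H[m])),4) if m.sum()>5 else None)
    print(Y,r)
print(s['t'],s['ee_pos'],s['orientation'])
E
python3 links.py
```

```text
-75 [0.0221, 0.0221, 0.0222, 0.0103]
-45 [0.0225, 0.0225, 0.0226, 0.0105]
-15 [None, None, None, None]
15 [None, None, None, None]
45 [None, None, None, None]
75 [None, None, None, None]
23.375 [ 0.56508027 -0.08424612  0.14864534] [1.79940505e+02 5.35696517e-02 9.54887559e+01]
```

```bash
python3 - <<'E'
from h import *
ya=np.array([-np.sin(np.radians(5.8)),np.cos(np.radians(5.8))]); xa=np.array([ya[1],-ya[0]])
for n in('top','side'):
    A=[camera(n) for _ in range(4)]; im=A[0][0]; d=np.median([a[1] for a in A],0); P=world(n,d); save(n+'8.png',im)
    q=P[...,:2]-[0.5395,0.1236]; by=q@ya;bx=q@xa
    for X in(-.005,.005,.06): print(n,X,[(y,round(float(np.median(P[...,2][m])),4) if (m:=(abs(by-y/1000)<.01)&(abs(bx-X)<.006)&(d>0)).sum()>3 else None) for y in(-75,-45,-15,15,45,75)])
E
```

```text
top -0.005 [(-75, 0.022), (-45, 0.0225), (-15, 0.0221), (15, 0.0229), (45, 0.0223), (75, 0.0221)]
top 0.005 [(-75, 0.0225), (-45, 0.0227), (-15, 0.022), (15, 0.0225), (45, 0.0227), (75, 0.0225)]
top 0.06 [(-75, 0.0107), (-45, 0.0106), (-15, 0.0103), (15, 0.0106), (45, 0.0274), (75, 0.0109)]
side -0.005 [(-75, 0.0233), (-45, 0.0231), (-15, 0.0233), (15, 0.0232), (45, 0.0233), (75, 0.023)]
side 0.005 [(-75, 0.0231), (-45, 0.0233), (-15, 0.0233), (15, 0.0233), (45, 0.0231), (75, 0.0232)]
side 0.06 [(-75, 0.011), (-45, 0.0113), (-15, 0.0112), (15, 0.0113), (45, 0.0326), (75, 0.0125)]
```

All six links are flush, at about 22–23 mm in both views. Now I'll set the roller down where it first stood, wheels first, then ease the grip so the foot comes down.

>>> servo_tool(squeeze=120, targets=[[0,[-2,-4,0],0],[0,[-5,-8,2],0],[0,[-7,-12.2,5],0],[0,[-7,-12.2,8],0],[0,[-7,-12.2,10],0],[0,[-7,-12.2,10.9],0],[0,[-7,-12.2,11.2],0],[0,[-7,-12.2,11.4],0],[0,[-7,-12.2,11.4],0]])

```text
t: 24.95
ee_pos: [0.4503, -0.1627, 0.0352]
orientation: [180.0, 0.0, 95.7]
wrist_force: [0.6, 0.7, -1.8]
opening: 0.16
gripper_force: 133.3
```

>>> servo_tool(squeeze=20, targets=[[0.24,[0,0,0],0],[0.24,[0,0,0],0],[0.24,[0,0,0],0],[0.262,[0,0,0.2],0],[0.262,[0,0,0.4],0],[0.262,[0,0,0.6],0],[0.262,[0,0,0.8],0],[0.262,[0,0,0.8],0]])

```text
t: 25.95
ee_pos: [0.4499, -0.1626, 0.0266]
orientation: [-180.0, -0.0, 95.7]
wrist_force: [0.4, 0.1, 0.8]
opening: 0.258
gripper_force: 23.2
```

```bash
python3 -c "from h import *; tilt()"
```

```text
t 25.95 [ 0.4499 -0.1626  0.0266] [-1.7998e+02 -1.0000e-02  9.5670e+01] F [0.4 0.1 0.8] open 0.258
handle pts 4477 x [-0.059  0.017] y 0.0001 tip up deg 4.4 z at 0 -0.032
wheels x [0.033 0.053 0.069] y [-0.021 -0.007  0.021] z [-0.015 -0.011]
```

Tip is nearly gone, so I'll release and back off.

>>> servo_tool(squeeze=20, targets=[[0.262,[0,0,0.2],0],[0.262,[0,0,0.3],0],[0.3,[0,0,0.3],0],[0.4,[0,0,0.3],0],[1,[0,0,0.3],0],[1,[0,0,0.3],0],[1,[0,0,0.3],0],[1,[0,0,-2],0],[1,[0,0,-6],0],[1,[0,0,-11],0],[1,[0,0,-13],0],[1,[0,0,-13],0],[1,[0,0,-13],0]])

```text
t: 27.62
ee_pos: [0.4495, -0.1624, 0.156]
orientation: [-179.9, -0.0, 95.7]
wrist_force: [0.1, -0.7, -0.3]
opening: 1.0
gripper_force: 0.0
```

```bash
sed -i 's/P\[...,2\]<.05)&(P\[...,2\]>-.06)/P[...,2]<.2)\&(P[...,2]>-.06)/' h.py; python3 - <<'E'
from h import *
tilt('w9.png'); im,_=camera('side'); w=cv2.imread('pics/w9.png')[:,:,::-1]
save('end.png',np.vstack([w[60:360,120:520],cv2.resize(im[60:260,240:520],(400,286))]))
E
```

```text
t 27.62 [ 0.4495 -0.1624  0.156 ] [-1.7994e+02 -4.0000e-02  9.5670e+01] F [ 0.1 -0.7 -0.3] open 1.0
handle pts 1938 x [-0.075  0.016] y -0.0002 tip up deg 0.7 z at 0 0.0994
wheels x [0.034 0.053 0.07 ] y [-0.02   0.008  0.022] z [0.115 0.118]
```

View pics/end.png

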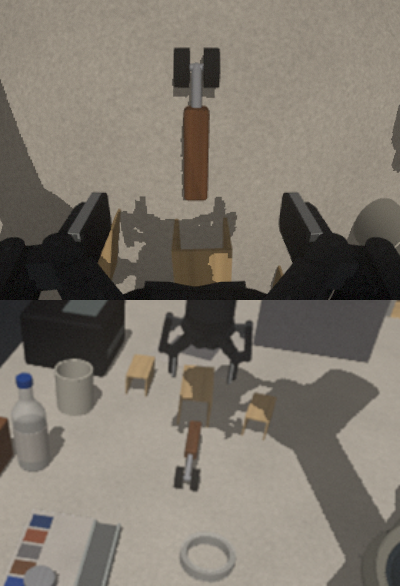

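The roller stands level (0.7°) on the bare table, wheels at (196,68) in the crop, released, and the other things look where they were. Handing in.

```bash
python3 -c "from h import *; print(hand_in())"
```

```text
the job is handed in; nothing more can be done
None
```

The job is handed in (no verdict shown): all six links measured flush, and the roller stands released on its wheels and foot on the bare table after about 28 s of the 56 s allowed.

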